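Zero the colony counter and count the blue colony

TASK

Zero the colony counter by pressing its green key, then count the one blue colony on the culture dish: press lightly with a fingertip on the dish right over the blue colony until the stage under the dish gives, and withdraw. Pick nothing up, and leave the other keys, the other colonies and the things standing around the counter alone.

Things in the scene. Friction and masses are not known exactly. Their poses are not given: they have to be found in the camera images.
- counter: Colony counter, white, heavy, 280 mm deep (its x), 260 wide (y), 60 high. Origin on the work surface under its centre; x points away from the operator, z up. Front 90 mm: keypad apron sloping 0.175 rad down to the operator, dark readout left, three keys right; behind it the stage with the dish. Magnifier, 100 mm across, swung aside: lens at x 210, y 190, z 200 mm. Place and heading vary.
- key_green_top (a point): Centre of the top face of the green reset (zero) key, a 20 x 20 mm key standing 8 mm proud of the apron. Its z axis points out of the key and leans 0.175 rad towards the operator. The key is the middle one of three, whose centres are 50 mm apart along the counter's y.
- key_green (a joint): Travel of the green key in m: 0 released, 0.005 fully down. It registers at 0.0015. Sprung: 1.5 N to start, 4 N at 1.5 mm, 10.5 N fully down, then a hard stop.
- key_white_top (a point): Centre of the top face of the white key, left of the green one, same size.
- key_white (a joint): Travel of the white key in m, as for the green one.
- key_yellow_top (a point): Centre of the top face of the yellow key, right of the green one, same size.
- key_yellow (a joint): Travel of the yellow key in m, as for the green one.
- stage_floor (a point): Centre of the floor on which the dish lies, in the round white pressure stage: 110 mm across, floor 66 mm above the work surface, with a rim 6 mm high round the dish that leaves it 2 mm of play.
- stage (a joint): Travel of the stage in m: 0 up, 0.006 fully down. It registers a count at 0.0015. With the dish on it, it takes about 1.5 N to start, 4 N at 1.5 mm and 11.5 N fully down, then a hard stop.
- dish: Closed culture dish, 90 mm across and 15 mm high, lying loose base up on the stage, with amber agar showing through its flat top face. Origin at the centre of its underside, z up. It may be turned any way. Four round colonies 12 mm across show on its top face.
- colony_blue: The blue colony, a flat dark blue disc 12 mm across on the dish's top face; origin at its centre, level with the top face, 24 mm from the dish's axis. The other colonies are at least 43 mm from it, centre to centre.
- colony_red: The red colony, 12 mm across; origin as for the blue one.
- colony_cream1: A cream-white colony, 12 mm across; origin as for the blue one.
- colony_cream2: The other cream-white colony, 12 mm across; origin as for the blue one.
- bottle: Closed glass bottle of yellow broth with a blue cap, 70 mm across, 134 mm tall, standing loose to the left of the counter. Origin at the centre of its underside.
- cup: White specimen cup with a red lid, 60 mm across, 69 mm tall, standing loose to the right of the counter. Origin at the centre of its underside.
- spare_dish: Two more closed culture dishes, one on the other, 90 mm across and 30 mm high together, loose to the right of the counter towards its rear. Origin at the centre of the underside.
- cap: Turquoise screw cap, 42 mm across, 22 mm high, lying loose to the left of the counter near its front. Origin at the centre of its underside.
Things that resemble listed ones, but are neither listed nor needed, are in the scene too. Leave any black look-alike of the bottle alone. Leave any purple or turquoise look-alike of the dish alone.

How it is judged:
On the way, in this order (a step that is already met when the one before it is completed fails the run):
1. the green key is pressed until it registers (1.5 mm) (value of joint key_green above 0.0015 m), for 0.05 s.
2. the dish is pressed over the blue colony until the stage registers (1.5 mm) (value of joint stage above 0.0015 m and contact force between the fingers and colony_blue above 0.3 N), for 0.05 s.
At the end, for the whole second after the job is handed in: The green key and the stage are released (within 1 mm of fully up), the dish lies at rest on the stage floor inside its rim (within 6 mm of the stage's centre and 3 mm of its height), and the bottle, cup, spare dishes and cap stand within 15 mm of where they were, bottle and cup upright (value of joint each of key_green, stage below 0.001 m and horizontal distance between dish and stage_floor below 0.006 m and z of dish in the frame of counter between 0.063 and 0.069 m and linear speed of dish below 0.02 m/s and distance of each of bottle, cup, spare_dish, cap from where it was at the start of the episode below 0.015 m and angle between each of bottle, cup's own z axis and vertical below 0.15 rad); the robot touches nothing.
It fails at once if another key is pressed (more than 1.5 mm) (value of joint any of key_white, key_yellow above 0.0015 m).
It fails at once if another colony is touched, or the dish is pressed down anywhere but over the blue colony (contact force between the fingers and colony_red above 0.3 N or contact force between the fingers and colony_cream1 above 0.3 N or contact force between the fingers and colony_cream2 above 0.3 N or (value of joint stage above 0.0015 m and contact force between any of the fingers, the arm and dish above 1.5 N and contact force between the fingers and colony_blue below 0.1 N)).
It fails at once if the dish, the counter or its keys are pressed harder than 25 N (contact force between any of the fingers, the arm and dish above 25 N or contact force between any of the fingers, the arm and counter above 25 N).
It fails at once if the dish is lifted off the stage or tilted (z of dish in the frame of counter above 0.074 m or angle between dish's own z axis and vertical above 0.15 rad).
It fails at once if a bystander is knocked, moved or lifted (distance of any of bottle, cup, spare_dish, cap from where it was at the start of the episode above 0.02 m).
It also fails if it takes over 40 s, if anything falls off the work surface, if the arm or the gripper's body presses on something with over 40 N, if the wrist force passes 120 N, or if a joint passes its speed limit or range.

ROBOT

A 7-joint arm with a two-finger parallel gripper is mounted at the origin on the work surface. World frame = base frame: x ahead of the robot, y to its left, z up, the work surface at z = 0. Lengths are in m, angles in rad, forces in N, time in s.
With the tool pointing down it reaches from about 0.4 to 0.9 m from the base axis. Payload 5.6 kg.
Tool frame: the origin (TCP) lies on the centre line of the jaws, within the pads' length; the fingertips stand 14 mm ahead of it and the grasp point (between the pads) lies 5 mm behind it; z points along the fingers, y is the direction in which the jaws open and shut (so a half turn about z gives the same grasp; the last joint's range is limited). The gripper opens to 92 mm and grips with 3 to 60 N. Pads are 20 mm wide; open, the fingers measure 128 mm over their backs; the gripper's body (75 mm by 189 mm) begins 69 mm behind the grasp point.
Start: joints at [-1.322, 0.468, -0.012, 1.603, 0.006, 1.071, -0.056], TCP at [0.187, 0.623, 0.229] pointing down, gripper open.
Joint ranges: [-2.53, 2.53], [-0.31, 2.02], [-1.57, 1.55], [0.28, 2.44], [-1.29, 4.43], [0.15, 1.84], [-2.92, 2.92]. Speed limits (rad/s): [2.57, 2.57, 3.14, 3.14, 3.14, 3.14, 3.14].

INTERFACE

Orientations are given as a 3x3 rotation matrix whose columns are the frame's x, y, z axes.
In Python, from bench import r gives the robot as it stands.
- The arm moves only by the tool move_arm, never from a script. Its argument "motion" is a list that holds one entry, the list of rows, each a list of 5 numbers: the gripper command: -1 is shut, 1 is fully open, values between are in proportion, then the shift along the tool's x, y, z in cm, then the turn about the tool's z in rad. A call has 1 to 12 rows; each row is the pose to reach, as a shift and turn from the pose commanded when the call began, along the tool's axes at that moment; what a row does not reach only later rows make up. A row lasts 1/12 s, in which the tool goes at most 41.7 mm and 7.16 degrees, less where a joint would pass 70% of its speed; a pose out of reach is approached as far as the arm can. A call with a gripper value outside its range is refused whole. The fingers move at their own pace and stop on an object; the grip force is fixed at half the most. Time passes only in rows, so rows that repeat a pose let the fingers close. It gives the time, the measured TCP pose, the force and the opening at its end, in the units of the state.
- r.read_state(): the state, without advancing time (a new reading comes with each control period).
- r.get_image(name): name is "scene" or "top" or "wrist"; returns the picture (384x512x3 uint8, red, green, blue); there is no depth.
- r.camera_model(name): a dict with "fx", "fy", "cx", "cy" (pixels), "origin" and "orientation" of the camera in the world; the wrist camera has in their place "hand_eye" (4x4, takes a point from camera to tool coordinates, whose origin is the TCP and whose axes are the flange's). Camera axes: x right, y up, looking along -z (the intrinsics and any distortion apply to the point x, -y, -z); pixel columns grow to the right and rows downward; lengths in m; the calibration is good to about 2 mm. A picture is of the moment at which its call begins: read the wrist's pose just before it. camera_model takes no time and is no camera call.
- r.hand_in(): hands the job in, once; it reports no verdict.
The state is a dict: "time": time; "joint_pos": joint angles; "qd": joint speeds; "joint_efforts": joint torques, N m; "eef_pos": TCP position; "eef_rot": TCP orientation; "contact_force": force on the tool from outside, world axes, zero at the start; "ft_torque": the same for the moment, N m; "gripper_width": finger opening in m.
Only numpy, scipy, OpenCV 4.12 (cv2) and the standard library are available. Lean on these libraries where they do the work, as an engineer would, in place of code of your own. Each camera call takes 0.05 s, during which the arm holds its last target.

## Working session

There is one attempt and no reset: what is moved stays moved. The work goes in short steps, Python scripts to look and compute and a tool call to move; the robot and the scene stay as the last step left them, time stands still between calls to the robot, and variables do not carry over. Pictures are saved under pics/ and viewed, and the job is handed in when it is done.

Besides the shell and the picture viewer there is one more tool, called after "Request:" as name(argument=value, ...), one argument or row to a line, values as JSON. move_arm: Moves the arm, as the interface text tells. Its arguments: {"type":"object","properties":{"motion":{"type":"array","items":{"type":"array","items":{"type":"array","items":{"type":"number"}}}}},"required":["motion"]}

```bash
mkdir -p pics
python3 - <<'E'
from bench import r
import cv2,numpy as np
s=r.read_state();print(s)
for n in["scene","top","wrist"]:
    im=r.get_image(n);cv2.imwrite(f"pics/{n}0.png",im[:,:,::-1]);m=r.camera_model(n);print(n,m)
E
```

```text
{'time': 0.0, 'joint_pos': array([-1.32196905,  0.46838395, -0.01162086,  1.60360476,  0.00604591,
        1.0714326 , -0.05632679]), 'qd': array([-0.00118584, -0.00229645,  0.00033892, -0.0012881 , -0.00044892,
        0.00074825, -0.00036078]), 'joint_efforts': array([-3.98755783e-04, -5.20556903e+01, -1.30198975e-02, -2.43746299e+01,
       -5.66710322e-02,  1.74006284e-02,  1.79264912e-04]), 'eef_pos': array([0.18691256, 0.62195867, 0.22764378]), 'eef_rot': array([[-9.57704620e-01,  2.87752895e-01, -3.63887883e-04],
       [ 2.87753083e-01,  9.57703020e-01, -1.75753085e-03],
       [-1.57238067e-04, -1.78790528e-03, -9.99998389e-01]]), 'contact_force': array([0.29259222, 0.3163905 , 0.52206981]), 'ft_torque': array([0.01095753, 0.02332797, 0.03625696]), 'gripper_width': 0.09189065080620326}
scene {'fx': 464.1547783540231, 'fy': 464.1547783540231, 'cx': 256.2999068052935, 'cy': 195.80901539760168, 'origin': array([1.33720679, 0.5979265 , 0.69010909]), 'orientation': array([[-0.5412595 , -0.45294367,  0.70843503],
       [ 0.84083937, -0.29679024,  0.45266401],
       [ 0.00522531,  0.84068876,  0.5414934 ]])}
top {'fx': 416.47372892657336, 'fy': 416.47372892657336, 'cx': 253.9649467286358, 'cy': 193.70548799991442, 'origin': array([0.42062149, 0.10958929, 0.99269189]), 'orientation': array([[-0.01947761,  0.98452001, -0.17418659],
       [-0.99980966, -0.01898406,  0.00449931],
       [ 0.00112289,  0.17424107,  0.98470239]])}
wrist {'fx': 270.5848674631597, 'fy': 270.5848674631597, 'cx': 256.25513726500225, 'cy': 189.90115976780604, 'hand_eye': array([[-1.30983370e-03,  9.54093448e-01,  2.99506223e-01,
         8.54315688e-02],
       [ 9.99999122e-01,  1.31045090e-03,  1.98793650e-04,
         1.32648067e-03],
       [-2.02820481e-04,  2.99506220e-01, -9.54094326e-01,
        -1.57010389e-01],
       [ 0.00000000e+00,  0.00000000e+00,  0.00000000e+00,
         1.00000000e+00]])}
```

View pics/top0.png

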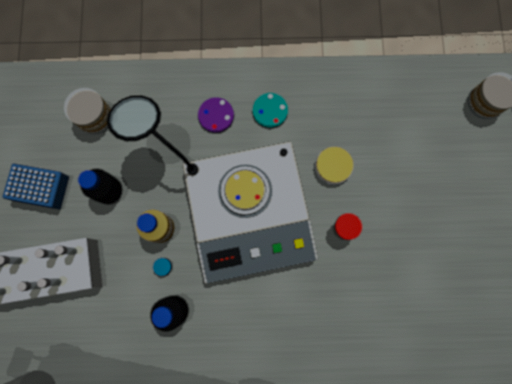

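View pics/scene0.png

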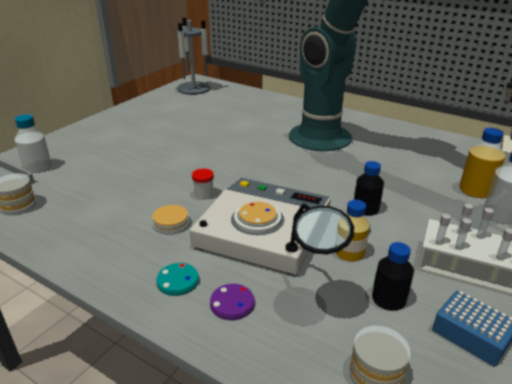

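View pics/wrist0.png

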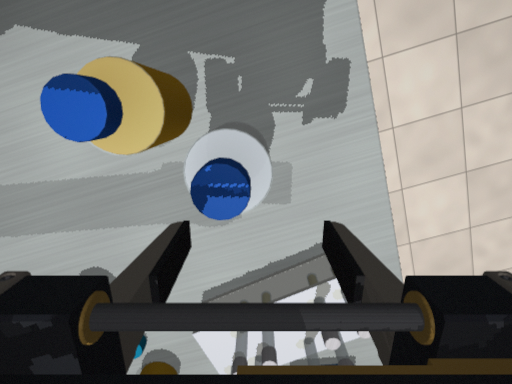

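```bash
cat > h.py <<'E'
import numpy as np,cv2
from bench import r
def ray(n,u,v,z,st=None):
    m=r.camera_model(n)
    d=np.array([(u-m['cx'])/m['fx'],-(v-m['cy'])/m['fy'],-1.])
    if n=='wrist':
        H=m['hand_eye'];R=st['eef_rot']@H[:3,:3];o=st['eef_pos']+st['eef_rot']@H[:3,3]
    else: R=m['orientation'];o=m['origin']
    d=R@d; return o+d*(z-o[2])/d[2]
def proj(n,p,st=None):
    m=r.camera_model(n)
    if n=='wrist':
        H=m['hand_eye'];R=st['eef_rot']@H[:3,:3];o=st['eef_pos']+st['eef_rot']@H[:3,3]
    else: R=m['orientation'];o=m['origin']
    c=R.T@(np.array(p)-o); return np.array([m['cx']+m['fx']*c[0]/-c[2],m['cy']-m['fy']*c[1]/-c[2]])
E
python3 - <<'E'
import cv2
im=cv2.imread('pics/top0.png')[135:291,175:325];cv2.imwrite('pics/topc.png',cv2.resize(im,None,fx=3.8,fy=3.8,interpolation=cv2.INTER_CUBIC))
E
```

```text
(no output)
```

View pics/topc.png

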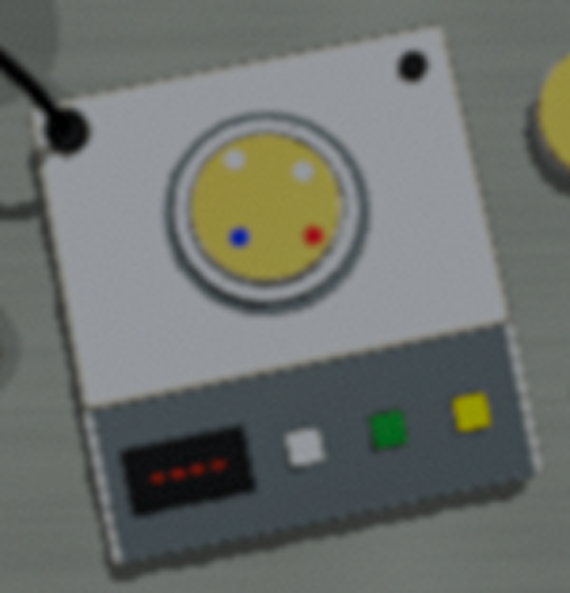

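Run:
```python
from h import *
im=cv2.imread('pics/top0.png')
hsv=cv2.cvtColor(im,cv2.COLOR_BGR2HSV)
def cen(box,f):
    x0,y0,x1,y1=box;h=hsv[y0:y1,x0:x1].astype(int);w=f(h[...,0],h[...,1],h[...,2]).astype(float);yy,xx=np.mgrid[y0:y1,x0:x1];return (w*xx).sum()/w.sum(),(w*yy).sum()/w.sum(),w.sum()
it={'green':((265,235,290,260),lambda h,s,v:(s>130)&(h>45)&(h<85),.060),
'yellow':((290,232,310,255),lambda h,s,v:(s>150)&(h>20)&(h<40),.060),
'blue':((228,188,248,208),lambda h,s,v:(s>100)&(h>100)&(h<135),.081),
'red':((248,188,268,208),lambda h,s,v:(s>140)&((h<12)|(h>170)),.081),
'dish':((220,165,270,215),lambda h,s,v:(s>80),.081)}
P={}
for k,(b,f,z) in it.items():
    u=cen(b,f);P[k]=ray('top',u[0],u[1],z);print(k,np.round(u,1),np.round(P[k],4))
for k,(u,v) in {'white':(175+305/3.8,135+447/3.8)}.items(): P[k]=ray('top',u,v,.06);print(k,P[k])
d=P['white']-P['yellow'];print('ydir',np.linalg.norm(d),np.degrees(np.arctan2(d[1],d[0])))
yaw=np.arctan2(d[1],d[0])-np.pi/2;print('yaw',yaw)
print('blue-dish',np.linalg.norm(P['blue']-P['dish']))
R=np.array([[np.cos(yaw),-np.sin(yaw)],[np.sin(yaw),np.cos(yaw)]])
print('green-dish in counter',R.T@(P['green']-P['dish'])[:2])
```

```text
green [276.7 247.7  79. ] [0.4628 0.0572 0.06  ]
yellow [298.4 243.2  81. ] [0.4718 0.0084 0.06  ]
blue [237.5 197.1  15. ] [0.5749 0.142  0.081 ]
red [256.9 196.6  17. ] [0.5753 0.0991 0.081 ]
dish [ 244.4  189.6 1097. ] [0.5916 0.1266 0.081 ]
white [0.45280428 0.10503386 0.06      ]
ydir 0.09844179086754432 101.11340592207283
yaw 0.19396552445080717
blue-dish 0.022723595682069782
green-dish in counter [-0.13969118 -0.04332924]
```

Request:
move_arm(
  motion=[
    [[-1,-2,-2,0,-0.05],[-1,-5,-5,0,-0.1],[-1,-8,-8.5,0,-0.15],[-1,-11,-12,0,-0.2],[-1,-14,-15,0,-0.25],[-1,-17,-18.5,0,-0.3],[-1,-20,-21.5,0,-0.35],[-1,-23,-25,0,-0.4],[-1,-26,-28,0,-0.45],[-1,-29,-31,0,-0.485],[-1,-32,-34.5,0,-0.485],[-1,-34,-37,0,-0.485]],
  ],
)

```text
time: 1.15
eef_pos: [0.4004, 0.1832, 0.2288]
eef_rot: [[-0.981, -0.192, 0.001], [-0.192, 0.981, 0.0], [-0.001, 0.0, -1.0]]
contact_force: [1.2, 1.3, 0.1]
gripper_width: 0.0143
```

Request:
move_arm(
  motion=[
    [[-1,-1,-3.5,0,0],[-1,-2,-7,1,0],[-1,-3,-10,2,0],[-1,-3.4,-12.2,3,0],[-1,-3.4,-12.2,3,0],[-1,-3.4,-12.2,3,0],[-1,-3.4,-12.2,3,0]],
  ],
)

```text
time: 1.73
eef_pos: [0.4563, 0.0727, 0.1986]
eef_rot: [[-0.981, -0.193, -0.0], [-0.193, 0.981, 0.0], [0.0, 0.0, -1.0]]
contact_force: [-0.3, 0.2, 0.2]
gripper_width: 0.0004
```

Run:
```python
from h import *
s=r.read_state();print(s['eef_pos'],s['contact_force'],s['gripper_width'])
im=r.get_image('wrist')[:,:,::-1];cv2.imwrite('pics/w1.png',im)
for p in ([.463,.0572,.06],[.5749,.142,.081]): print(proj('wrist',p,s))
im=r.get_image('top')[:,:,::-1];cv2.imwrite('pics/t1.png',im)
```

```text
[0.45629335 0.07270567 0.1986185 ] [-0.31573629  0.19875598  0.1510237 ] 0.0003726495612622917
[240.65208899 186.22474596]
[292.78170024 291.40409762]
```

View pics/w1.png

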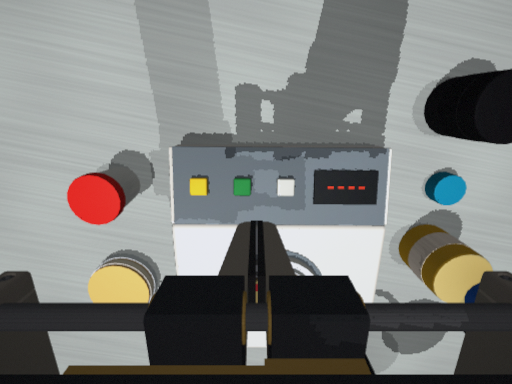

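Run:
```python
from h import *
s=r.read_state()
im=cv2.imread('pics/w1.png');h=cv2.cvtColor(im,cv2.COLOR_BGR2HSV).astype(int)[150:215,180:310]
m=(h[...,1]>120)&(h[...,0]>45)&(h[...,0]<85);y,x=np.nonzero(m);u,v=x.mean()+180,y.mean()+150
g=ray('wrist',u,v,.06,s);print(len(x),u,v,g)
t=np.array([(g[0]+.4628)/2,(g[1]+.0572)/2,.085])
print(s['eef_rot'].T@(t-s['eef_pos'])*100)
```

```text
294 242.01020408163265 186.32993197278913 [0.46311388 0.05941701 0.06      ]
[-0.34896313 -1.60821652 11.39049161]
```

Request:
move_arm(
  motion=[
    [[-1,-0.35,-1.6,2,0],[-1,-0.35,-1.6,5,0],[-1,-0.35,-1.6,8,0],[-1,-0.35,-1.6,10,0],[-1,-0.35,-1.6,11.2,0],[-1,-0.35,-1.6,11.2,0],[-1,-0.35,-1.6,11.2,0],[-1,-0.35,-1.6,11.2,0]],
  ],
)

```text
time: 2.5
eef_pos: [0.4638, 0.0577, 0.0875]
eef_rot: [[-0.981, -0.193, 0.002], [-0.193, 0.981, 0.001], [-0.002, 0.0, -1.0]]
contact_force: [0.7, 0.5, -0.1]
gripper_width: 0.0007
```

Run:
```python
from h import *
s=r.read_state();print(s['eef_pos'],s['contact_force'])
im=r.get_image('wrist')[:,:,::-1];cv2.imwrite('pics/w2.png',im)
im=r.get_image('scene')[150:260,170:370,::-1];cv2.imwrite('pics/s2.png',cv2.resize(im,None,fx=4,fy=4,interpolation=cv2.INTER_CUBIC))
```

```text
[0.46375325 0.05771817 0.08754968] [ 0.6637589   0.54171289 -0.06794257]
```

View pics/w2.png

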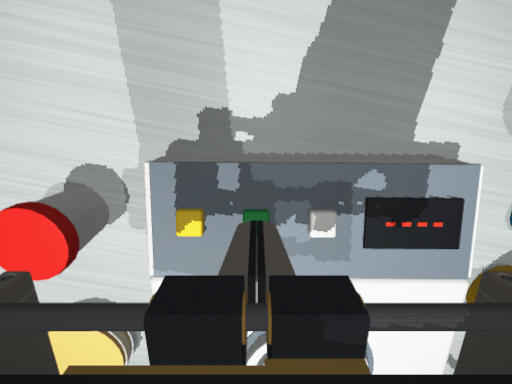

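View pics/s2.png

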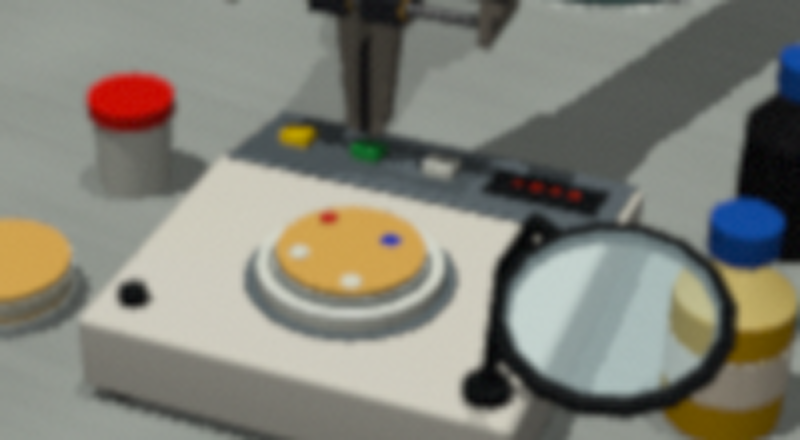

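Request:
move_arm(
  motion=[
    [[-1,0,0,0.4,0],[-1,0,0,0.8,0],[-1,0,0,1.0,0],[-1,0,0,1.2,0],[-1,0,0,1.2,0],[-1,0,0,1.2,0]],
  ],
)

```text
time: 3.1
eef_pos: [0.4632, 0.057, 0.0747]
eef_rot: [[-0.981, -0.192, 0.0], [-0.192, 0.981, 0.0], [-0.0, 0.0, -1.0]]
contact_force: [-0.8, 0.3, 3.4]
gripper_width: 0.0007
```

Request:
move_arm(
  motion=[
    [[-1,0,0,0.1,0],[-1,0,0,0.2,0],[-1,0,0,0.2,0],[-1,0,0,0.2,0]],
  ],
)

```text
time: 3.43
eef_pos: [0.4635, 0.057, 0.073]
eef_rot: [[-0.981, -0.192, 0.001], [-0.192, 0.981, 0.0], [-0.001, 0.0, -1.0]]
contact_force: [-1.2, -0.4, 6.1]
gripper_width: 0.0002
```

Request:
move_arm(
  motion=[
    [[-1,0,0,0.08,0],[-1,0,0,0.08,0],[-1,0,0,0.08,0]],
  ],
)

```text
time: 3.68
eef_pos: [0.4636, 0.0571, 0.0723]
eef_rot: [[-0.981, -0.192, 0.001], [-0.192, 0.981, 0.0], [-0.001, 0.0, -1.0]]
contact_force: [-0.4, -0.0, 7.3]
gripper_width: 0.0002
```

Run:
```python
from h import *
s=r.read_state();print(s['eef_pos'],s['contact_force'])
im=r.get_image('wrist')[:,:,::-1];cv2.imwrite('pics/w3.png',im)
```

```text
[0.4636087  0.05706041 0.0722821 ] [-0.4440932  -0.02888253  7.26726119]
```

View pics/w3.png

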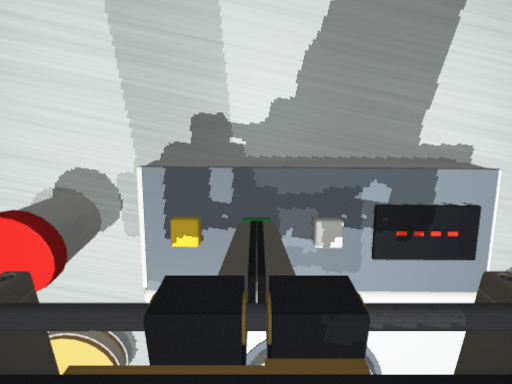

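Request:
move_arm(
  motion=[
    [[-1,0,0,-2,0],[-1,0,0,-5,0],[-1,-2,1,-8,0],[-1,-5,2.5,-8,0],[-1,-8,4,-8,0],[-1,-11,5.5,-8,0],[-1,-12.5,6.2,-8,0],[-1,-12.5,6.2,-8,0],[-1,-12.5,6.2,-8,0],[-1,-12.5,6.2,-8,0]],
  ],
)

```text
time: 4.57
eef_pos: [0.5726, 0.1405, 0.1511]
eef_rot: [[-0.982, -0.191, -0.002], [-0.191, 0.982, -0.001], [0.002, -0.001, -1.0]]
contact_force: [-0.6, -0.4, -1.0]
gripper_width: 0.0003
```

Run:
```python
from h import *
s=r.read_state();print(s['eef_pos'],s['contact_force'])
print(ray('scene',267.5,210,.081),proj('scene',[.5749,.142,.081]))
im=r.get_image('wrist')[:,:,::-1];cv2.imwrite('pics/w4.png',im)
im=r.get_image('scene')[130:260,170:370,::-1];cv2.imwrite('pics/s4.png',cv2.resize(im,None,fx=4,fy=4,interpolation=cv2.INTER_CUBIC))
```

```text
[0.57259437 0.14047701 0.1510857 ] [-0.61651372 -0.37389802 -0.97875459]
[0.57709922 0.14324543 0.081     ] [267.53965125 209.38301754]
```

View pics/w4.png

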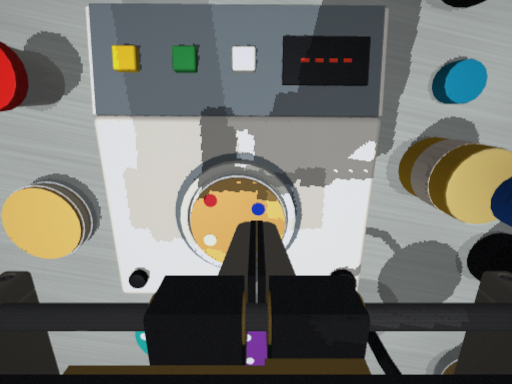

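View pics/s4.png

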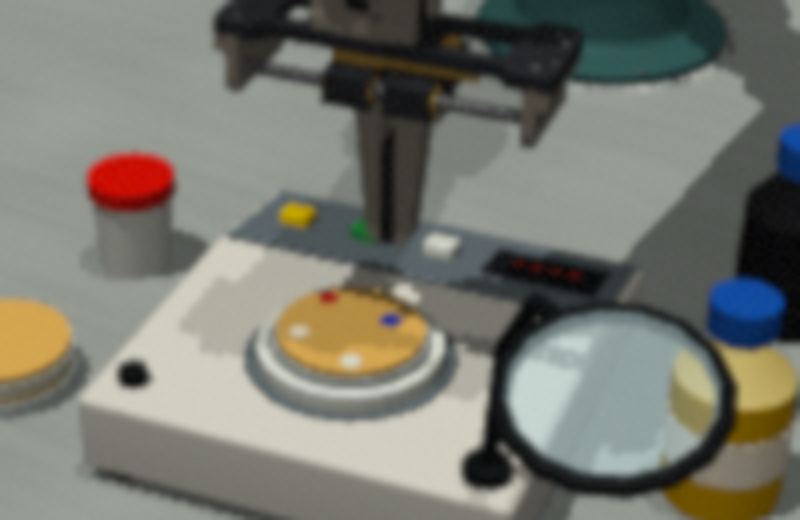

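Run:
```python
from h import *
s=r.read_state();b=ray('wrist',258,209,.081,s);print(b,s['eef_pos'])
t=(b+np.array([.5749,.142,.081])+np.array([.577,.143,.081]))/3;t[2]=.110;print(t)
print(s['eef_rot'].T@(t-s['eef_pos'])*100)
for n in ('red','x'): pass
print(proj('wrist',s['eef_pos']+s['eef_rot']@[0,0,.014],s))
```

```text
[0.57686737 0.14410589 0.081     ] [0.57281671 0.14046795 0.15162954]
[0.57625579 0.1430353  0.11      ]
[-0.39133238  0.187725    4.1624502 ]
[254.4268689 232.4510809]
```

Request:
move_arm(
  motion=[
    [[-1,-0.3,0.2,1,0],[-1,-0.3,0.2,2.5,0],[-1,-0.3,0.2,4,0],[-1,-0.3,0.2,4.2,0],[-1,-0.3,0.2,4.2,0],[-1,-0.3,0.2,4.2,0]],
  ],
)

```text
time: 5.17
eef_pos: [0.5765, 0.1441, 0.11]
eef_rot: [[-0.981, -0.192, 0.0], [-0.192, 0.981, -0.0], [-0.0, -0.0, -1.0]]
contact_force: [0.2, 0.1, -0.2]
gripper_width: 0.0003
```

Run:
```python
from h import *
s=r.read_state();print(s['eef_pos'],s['contact_force'])
im=r.get_image('wrist')[:,:,::-1];b=im[140:280,180:340];cv2.imwrite('pics/w5.png',cv2.resize(b,None,fx=4,fy=4,interpolation=cv2.INTER_CUBIC))
im=r.get_image('scene')[150:260,200:350,::-1];cv2.imwrite('pics/s5.png',cv2.resize(im,None,fx=5,fy=5,interpolation=cv2.INTER_CUBIC))
```

```text
[0.57650844 0.14407314 0.10997972] [ 0.1714609   0.12719098 -0.24943524]
```

View pics/w5.png

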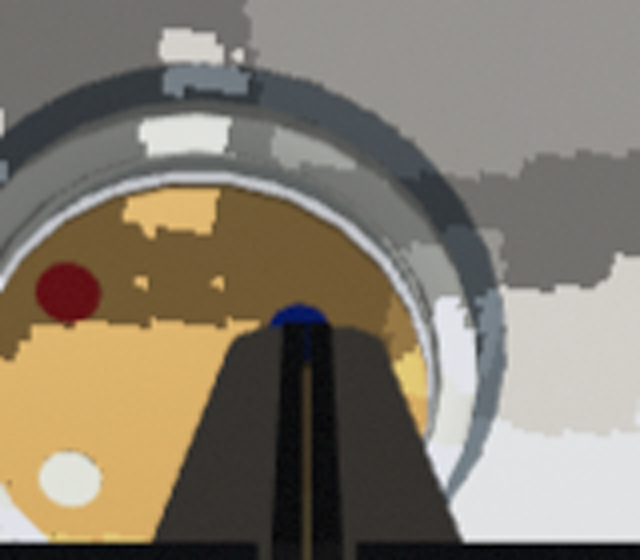

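View pics/s5.png

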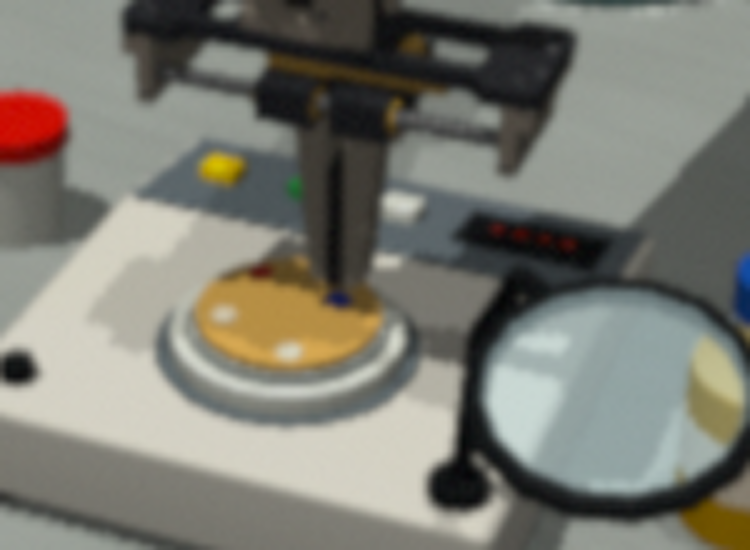

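Request:
move_arm(
  motion=[
    [[-1,0,0,0.5,0],[-1,0,0,1.0,0],[-1,0,0,1.3,0],[-1,0,0,1.45,0],[-1,0,0,1.5,0],[-1,0,0,1.5,0],[-1,0,0,1.5,0]],
  ],
)

```text
time: 5.85
eef_pos: [0.5762, 0.1443, 0.0949]
eef_rot: [[-0.981, -0.192, -0.001], [-0.192, 0.981, 0.0], [0.0, 0.0, -1.0]]
contact_force: [-1.8, 0.5, 2.9]
gripper_width: 0.0001
```

Request:
move_arm(
  motion=[
    [[-1,0,0,0.1,0],[-1,0,0,0.15,0],[-1,0,0,0.2,0],[-1,0,0,0.2,0],[-1,0,0,0.2,0]],
  ],
)

```text
time: 6.27
eef_pos: [0.5763, 0.1443, 0.0931]
eef_rot: [[-0.981, -0.192, -0.0], [-0.192, 0.981, 0.0], [0.0, 0.0, -1.0]]
contact_force: [-3.4, -1.2, 6.3]
gripper_width: 0.0008
```

Request:
move_arm(
  motion=[
    [[-1,0,0,0.06,0],[-1,0,0,0.06,0],[-1,0,0,0.06,0]],
  ],
)

```text
time: 6.52
eef_pos: [0.5762, 0.1443, 0.0926]
eef_rot: [[-0.981, -0.192, -0.0], [-0.192, 0.981, 0.0], [0.0, 0.0, -1.0]]
contact_force: [-2.7, 0.0, 6.7]
gripper_width: 0.0004
```

Run:
```python
from h import *
s=r.read_state();print(s['eef_pos'],s['contact_force'])
im=r.get_image('wrist')[:,:,::-1];b=im[140:280,180:340];cv2.imwrite('pics/w6.png',cv2.resize(b,None,fx=4,fy=4,interpolation=cv2.INTER_CUBIC))
```

```text
[0.57623851 0.14429296 0.09263268] [-2.66593828  0.03956317  6.6513251 ]
```

View pics/w6.png

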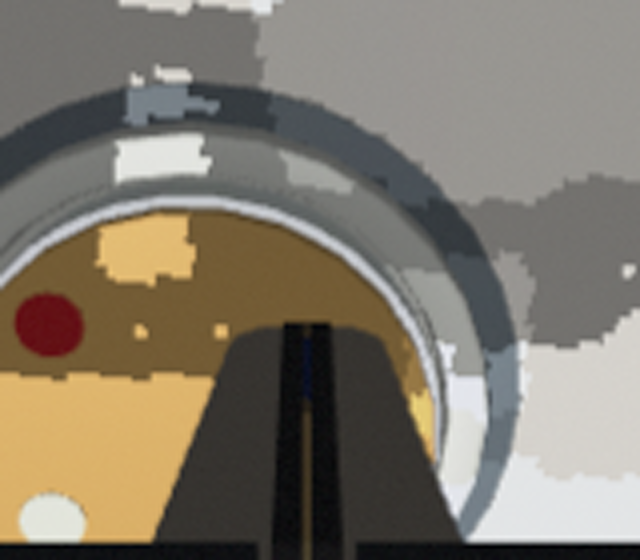

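Request:
move_arm(
  motion=[
    [[-1,0,0,-0.3,0],[-1,0,0,-1,0],[-1,0,0,-3,0],[-1,0,0,-6,0],[-1,0,0,-9,0],[-1,0,0,-11,0],[-1,0,0,-11,0],[-1,0,0,-11,0],[-1,0,0,-11,0]],
  ],
)

```text
time: 7.32
eef_pos: [0.5759, 0.1442, 0.2014]
eef_rot: [[-0.981, -0.192, -0.001], [-0.192, 0.981, -0.0], [0.001, -0.0, -1.0]]
contact_force: [-0.5, -1.0, 0.2]
gripper_width: 0.0004
```

Run:
```python
from h import *
s=r.read_state();print(s['time'],s['eef_pos'],s['contact_force'],s['qd'].round(3))
cv2.imwrite('pics/w7.png',r.get_image('wrist')[:,:,::-1])
im=r.get_image('scene')[130:260,170:370,::-1];cv2.imwrite('pics/s7.png',cv2.resize(im,None,fx=4,fy=4,interpolation=cv2.INTER_CUBIC))
```

```text
7.3167 [0.57591631 0.14419646 0.20143061] [-0.54013563 -1.03802738  0.17041224] [ 0.001  0.019 -0.005  0.01  -0.001  0.004  0.   ]
```

View pics/s7.png

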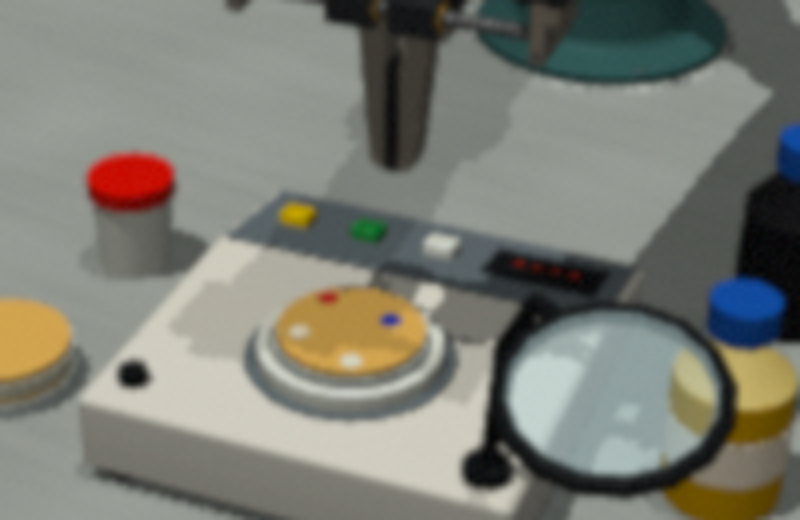

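View pics/w7.png

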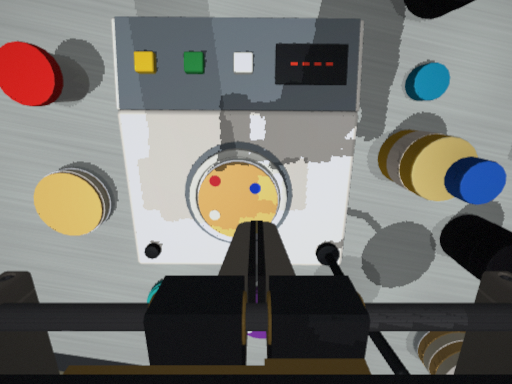

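The dish sits in its rim with the blue colony still at (390,320) in the scene crop, the same as before the press. The keys are up, the neighbours haven't moved, and the arm is clear of everything.

```bash
python3 -c "
from bench import r
print(r.hand_in())"
```

```text
the job is handed in; nothing more can be done
None
```

I pressed the green key, then pressed the dish over the blue colony, withdrew straight up and handed the job in at about 7.4 s. The hand-in gave no verdict, and the joint travels can't be read directly, so the travels below come from the force figures.

- **Green key:** with the jaws shut, I pressed to 7.3 N. By the spring figures that is about 3 mm of travel, well past the 1.5 mm needed to register.
- **Blue colony:** I pressed to about 6.7 N, or roughly 3 mm of stage travel. The wrist picture showed blue through the gap between the fingertips, so the press was over the colony. The wrist sensor also read 2–3 N sideways during this press.
- **Last checks:** the final pictures show the keys up, the dish seated in its rim and not shifted, and the bottle, cup, spare dishes and cap in place. The arm was about 11 cm clear, with contact force around 1 N, which is sensor noise.
- **Measurement agreement:** the cameras agreed on the key and colony positions to within 2–3 mm. No check failed.

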